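Hang the long fittings bin on its two pins

TASK

Hang the longer of the two steel fittings bins in the timber bay: lower it between the two uprights so that both pins come up through the holes in its ears and both ears rest flat on the uprights, then let go. Set it down rather than dropping it, and leave the shorter bin where it stands.

Things in the scene. Friction and masses are not known exactly. Their poses are not given: they have to be found in the camera images.
- long_bin_handle (a point): Centre of the LONG bin's handle, where to grip it, 95 mm above the bin's underside: a dark square steel bar, 14 x 14 mm, 130 mm long along y, with a post at each end and 38 mm of free room between bar and box rim. Axes: x across the bin (squeeze the bar along x), y along it, z up. The ears' underside is 50 mm below this point; hole centres at y = +100 and -100 mm from it. Bin 0.3 to 0.55 kg.
- long_bin: The LONG bin, origin at the centre of its underside, axes as its handle's. Open sheet-steel box 80 (x) x 130 (y) x 50 mm high, standing on the bench. From the top of each end a flat ear, 46 mm wide and 5 mm thick, reaches 55 mm out along y, with a round through hole 26 mm in diameter. 240 mm long and 102 mm high overall. Both ends alike: it may hang either way round.
- short_bin_handle (a point): Centre of the SHORT bin's handle, 95 mm above its underside, axes likewise. Same make as the long bin, but its box is only 80 mm long, its holes 150 mm apart, 190 mm long overall: it does not fit the pins and stays where it stands.
- bay_seat (a point): Fixed timber bay: point midway between its pins, level with the tops of its two uprights, 120 mm above the bench. x through the bay, y from pin to pin, z up. Uprights 90 (x) x 40 (y) mm at y = +100 and -100 mm, foot board 105 mm below. On each top a steel pin, 12 mm in diameter, 40 mm tall, the last 12 mm tapered. With the long bin hung, its handle centre is 50 mm above this point.

How it is judged:
By the outcome, as a careful person would: the job done as asked, in the order asked, and still so for the second after the job is handed in, with the robot touching nothing.
It also fails if it takes over 42 s, if anything falls off the work surface, if the arm or the gripper's body presses on something with over 40 N, if the wrist force passes 120 N, or if a joint passes its speed limit or range.

ROBOT

A 6-joint arm with a two-finger parallel gripper is mounted at the origin on the work surface. World frame = base frame: x ahead of the robot, y to its left, z up, the work surface at z = 0. Lengths are in mm, angles in rad, forces in N, time in s.
With the tool pointing down it reaches from about 350 to 775 mm from the base axis. Payload 7.3 kg.
Tool frame: the origin (TCP) lies midway between the tips of the shut fingers; the grasp point (between the pads) lies 19 mm behind it; z points along the fingers, x is the direction in which the jaws open and shut, and the axes are right-handed (so a half turn about z gives the same grasp; the last joint's range is limited). The gripper opens to 92 mm and grips with 3 to 60 N. Pads are 19 mm wide; open, the fingers measure 130 mm over their backs; the gripper's body (75 mm by 190 mm) begins 47 mm behind the grasp point.
Start: joints at [-1.443, 0.342, 1.524, -0, 1.275, -0.146], TCP at [141.978, -505.46, 195.141] pointing down, gripper open.
Joint ranges: [-2.53, 2.53], [-0.77, 2.02], [0.04, 2.7], [-1, 4.14], [0.28, 2.66], [-3.11, 3.11]. Speed limits (rad/s): [2.57, 2.57, 3.14, 3.14, 3.14, 3.14].

INTERFACE

Orientations are given as [roll, pitch, yaw] about the fixed x, y, z axes, in that order (R = Rz(yaw) Ry(pitch) Rx(roll)).
In Python, from plant import bot gives the robot as it stands.
- The arm moves only by the shell command python3 -m pendant 'ROWS' [OPENING]. ROWS is JSON, a list of rows, each an object with "linear": the shift along the world's x, y, z in mm, a list of three; "twist": the turn about the world's z in degrees. In form: [{"linear": [x, y, z], "twist": twist}, ...]. A call has 1 to 20 rows; each row is the pose to reach, as a shift and turn from the pose commanded when the call began; what a row does not reach only later rows make up. A row lasts 1/8 s, in which the tool goes at most 62.5 mm and 10.7 degrees, less where a joint would pass 70% of its speed; a pose out of reach is approached as far as the arm can. A call with a gripper value outside its range is refused whole. OPENING is the closure in counts, from 0 (fully open) to 255 (shut), set as the call begins (- or left out, the last holds). The fingers move at their own pace and stop on an object; the grip force is fixed at half the most. Time passes only in rows, so rows that repeat a pose let the fingers close. It gives the time, the measured TCP pose, the force and the opening at its end, in the units of the state.
- bot.get_obs(): the state, without advancing time (a new reading comes with each control period).
- bot.capture(name): name is "side" or "top" or "wrist"; returns a dict with "frame" (400x640x3 uint8, blue, green, red), "z_map" (400x640 float32, mm along the optical axis (not along the pixel's ray), 0 where there is no reading), "fx", "fy", "cx", "cy" (pixels), "rvec" (rotation vector, rad) and "tvec" (3), from world to camera coordinates, as OpenCV has them. Camera axes: x right, y down, z forward; pixel columns grow to the right and rows downward; lengths in mm; the calibration is good to about 2 mm. The wrist camera is an equidistant fisheye: a pixel r from the principal point sees the ray r / f radians off the axis. A picture is of the moment at which its call begins.
- bot.close_job(): hands the job in, once; it reports no verdict.
The state is a dict: "time": time; "joint_positions": joint angles; "dq": joint speeds; "tau": joint torques, N m; "tool_pos": TCP position; "tcp_rot": TCP orientation; "contact_force": force on the tool from outside, world axes, zero at the start; "moment": the same for the moment, N m; "grip_width": finger opening in mm.
Only numpy, scipy, OpenCV 4.12 (cv2) and the standard library are available. Lean on these libraries where they do the work, as an engineer would, in place of code of your own. Each camera call takes 0.05 s, during which the arm holds its last target. There are 200 camera calls.

## Working session

There is one attempt and no reset: what is moved stays moved. The work goes in short steps, Python scripts to look and compute and a shell command to move; the robot and the scene stay as the last step left them, time stands still between calls to the robot, and variables do not carry over. Pictures are saved under pics/ and viewed, about 8 in all and at most 12, crops included, and the job is handed in when it is done.

```bash
mkdir -p pics; ls; cat > h.py <<'E'
import numpy as np,cv2,pickle
from plant import bot
def cap(n,save=None):
    d=bot.capture(n)
    if save: cv2.imwrite('pics/'+save+'.png',d['frame'])
    d['R']=cv2.Rodrigues(np.array(d['rvec'],float))[0]; d['t']=np.array(d['tvec'],float).ravel()
    return d
def cloud(d):  # pinhole depth -> world
    z=d['z_map'].astype(float); v,u=np.indices(z.shape)
    P=np.stack([(u-d['cx'])/d['fx']*z,(v-d['cy'])/d['fy']*z,z],-1)
    return (P-d['t'])@d['R']
E
python3 - <<'E'
from h import *
o=bot.get_obs();print({k:np.round(v,3).tolist() for k,v in o.items()})
a=cap('top');b=cap('side')
for n,d in (('top',a),('side',b)):
    print(n,d['fx'],d['cx'],d['cy'],-d['R'].T@d['t'],d['R'][2]); pickle.dump(d,open(n+'.pkl','wb'))
    cv2.imwrite(f'pics/{n}0.png',d['frame'])
E
```

```text
pics
{'time': 0.0, 'joint_positions': [-1.443, 0.343, 1.525, 0.0, 1.275, -0.146], 'dq': [0.001, 0.001, 0.001, 0.0, 0.001, -0.0], 'tau': [0.001, -43.124, -24.422, 0.072, 0.056, -0.0], 'tool_pos': [141.925, -504.988, 194.45], 'tcp_rot': [-3.141, 0.002, -1.297], 'contact_force': [-0.52, -0.143, 0.352], 'moment': [0.011, 0.048, -0.02], 'grip_width': 91.804}
top 440.88662170862835 323.7299762620895 200.99399976548898 [ 393.26123392   20.89729414 1021.66024963] [ 0.20080652 -0.02555063 -0.97929766]
side 391.1660165817847 320.4106557629897 194.08072722371412 [ 312.16566443 -362.58751241  682.94386397] [ 0.32008914  0.5047172  -0.80175026]
```

View pics/top0.png

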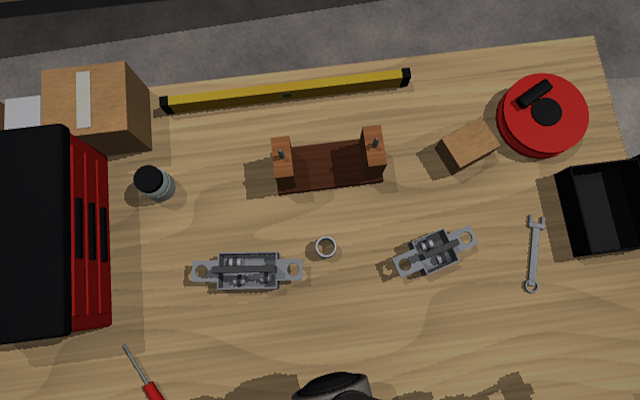

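View pics/side0.png

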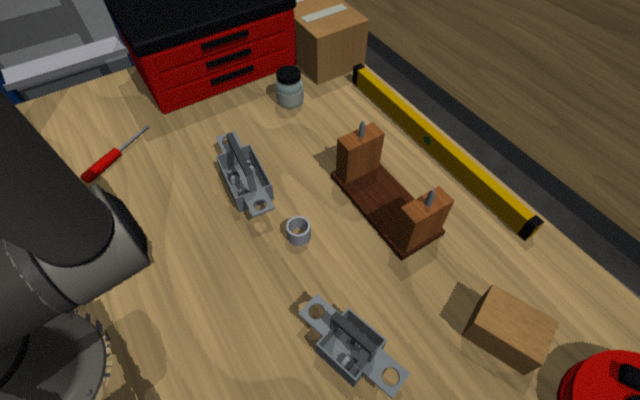

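The top view shows the long bin at about (248,271) and the short one at about (435,250). The bay pins are near (281,153) and (375,130). Next I measure these from depth.

```bash
python3 - <<'E'
from h import *
C={}
for n in('top','side'):
    d=pickle.load(open(n+'.pkl','rb'));C[n]=(d,cloud(d))
def rep(name,P,m):
    k,l,s,c=cv2.connectedComponentsWithStats(m.astype(np.uint8))
    for i in range(1,k):
        if s[i,4]<6: continue
        Q=P[l==i]; (cx,cy),(w,h),a=cv2.minAreaRect(Q[:,:2].astype(np.float32))
        e=np.linalg.svd(Q[:,:2]-Q[:,:2].mean(0),full_matrices=0)[2][0]
        print(name,s[i,4],'px',c[i].round(),'mean',Q.mean(0).round(1),'rect',np.round([cx,cy,w,h,a],1),'dir',np.degrees(np.arctan2(e[1],e[0])).round(1),'zr',Q[:,2].min().round(),Q[:,2].max().round())
for n,(d,P) in C.items():
    z=P[...,2];g=(d['z_map']>0)&(P[...,0]>300)&(P[...,0]<760)&(abs(P[...,1]-0)<330)
    print(n,'bench z',np.median(z[g&(abs(z)<15)]))
    hsv=cv2.cvtColor(d['frame'],cv2.COLOR_BGR2HSV);grey=hsv[...,1]<70
    rep(n+' handle',P,g&(z>88)&(z<108)&grey)
    rep(n+' uptop',P,g&(z>114)&(z<126))
    rep(n+' pin',P,g&(z>128)&(z<170))
    rep(n+' ear+rim',P,g&(z>42)&(z<58)&grey)
E
```

```text
top bench z 1.1620842902957356
top handle 270 px [440. 248.] mean [ 451.9 -231.7  102.6] rect [ 452.2 -232.9   13.9   80.1   16. ] dir -74.1 zr 91.0 107.0
top handle 452 px [242. 268.] mean [462.  181.2 102.7] rect [462.5 181.2 130.1  14.1  83.9] dir 83.9 zr 92.0 108.0
top uptop 736 px [374. 145.] mean [ 685.7 -124.5  120.6] rect [ 6.872e+02 -1.250e+02  9.110e+01  4.100e+01  6.000e-01] dir -179.6 zr 114.0 126.0
top uptop 734 px [281. 156.] mean [685.5  74.6 120.8] rect [6.874e+02 7.480e+01 9.240e+01 4.010e+01 1.000e-01] dir -180.0 zr 114.0 125.0
top pin 44 px [375. 142.] mean [ 684.8 -123.8  147.1] rect [ 685.8 -124.4   11.3    8.9   68.3] dir 65.3 zr 129.0 161.0
top pin 43 px [280. 153.] mean [684.3  74.2 148.3] rect [685.5  74.4   8.2  11.2  16.2] dir 111.4 zr 130.0 162.0
top ear+rim 1010 px [433. 251.] mean [ 450.2 -229.5   50.8] rect [ 452.  -233.1   79.6  190.2   15.8] dir 105.8 zr 42.0 57.0
top ear+rim 1089 px [247. 270.] mean [462.2 180.9  50.9] rect [462.6 182.  238.8  80.   83.4] dir 83.9 zr 42.0 57.0
side bench z -1.3328253106390389
side handle 392 px [240. 157.] mean [459.
[... 221 characters left out ...]
60. 137.] mean [682.5  69.8 118.2] rect [685.5  71.8  41.7  92.2  89.6] dir 178.1 zr 114.0 126.0
side uptop 916 px [427. 206.] mean [ 681.6 -129.3  118.3] rect [ 685.4 -127.5   41.2   92.1   89.4] dir 177.8 zr 114.0 126.0
side pin 68 px [362. 128.] mean [682.8  69.9 143.6] rect [683.5  70.9   8.3   9.4   2.7] dir 133.1 zr 129.0 158.0
side pin 89 px [430. 197.] mean [ 682.5 -129.1  143.9] rect [ 682.9 -128.4    8.5   11.9   23.1] dir -57.9 zr 128.0 161.0
side ear+rim 991 px [247. 180.] mean [456.9 154.6  48.3] rect [460.9 179.3 242.3  80.4  83.8] dir -95.0 zr 42.0 58.0
side ear+rim 2118 px [356. 348.] mean [ 450.8 -243.3   48.3] rect [ 450.2 -234.7   80.9  190.2   15.7] dir -73.4 zr 42.0 58.0
```

The left bin is the longer, 239 mm against 190 mm. Its handle is at about (461.5, 180) with its bar at 83.8°. The bay seat is at about (686, -26.5) at 90°. I'll move to hover above the handle with a twist of +68°.

```bash
python3 -m pendant '[{"linear":[36,38,5],"twist":4},{"linear":[72,76,10],"twist":9},{"linear":[108,114,15],"twist":14},{"linear":[144,152,15],"twist":19},{"linear":[180,190,15],"twist":24},{"linear":[216,228,15],"twist":29},{"linear":[252,266,15],"twist":34},{"linear":[285,310,15],"twist":39},{"linear":[300,360,15],"twist":44},{"linear":[310,410,10],"twist":50},{"linear":[315,460,10],"twist":56},{"linear":[319,510,5],"twist":62},{"linear":[319,560,0],"twist":68},{"linear":[319,605,-5],"twist":68},{"linear":[319,645,-10],"twist":68},{"linear":[319,675,-15],"twist":68},{"linear":[319,685,-15],"twist":68},{"linear":[319,685,-15],"twist":68},{"linear":[319,685,-15],"twist":68},{"linear":[319,685,-15],"twist":68}]' 0
python3 - <<'E'
from h import *
d=cap('wrist','w1');cap('top','t1')
print(d['fx'],d['cx'],d['cy'],-d['R'].T@d['t']);o=bot.get_obs();print(o['tool_pos'],o['tcp_rot'],o['time'])
P=cloud(cap('side'));z=P[...,2]
E
```

```text
time: 2.6
tool_pos: [461.2, 178.6, 180.3]
tcp_rot: [3.142, -0.0, -0.112]
contact_force: [-0.2, 0.3, 0.5]
grip_width: 91.9
309.70691628693146 315.4705384882931 196.96732687074896 [470.31771934 257.38342551 369.29331303]
[461.17158405 178.85681357 180.30219402] [ 3.14154740e+00 -3.88745966e-04 -1.11259122e-01] 2.7
```

View pics/w1.png

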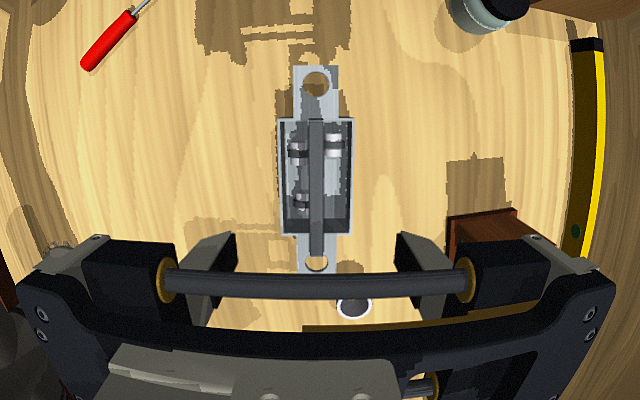

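The wrist view shows the bar at column ~316, centred between the fingers and parallel to them. I'll check its world position from this view before descending.

```bash
cat >> h.py <<'E'
def fcloud(d):
    z=d['z_map'].astype(float); v,u=np.indices(z.shape)
    a=(u-d['cx'])/d['fx'];b=(v-d['cy'])/d['fy'];r=np.hypot(a,b)+1e-9
    k=np.tan(np.minimum(r,1.5))/r
    return (np.stack([a*k*z,b*k*z,z],-1)-d['t'])@d['R']
E
python3 - <<'E'
from h import *
d=cap('wrist');P=fcloud(d);z=P[...,2];v,u=np.indices(z.shape)
m=(d['z_map']>0)&(u>270)&(u<360)&(v>60)&(v<270)
for n,a,b in(('bar',92,112),('ear',44,56)):
    k,l,s,c=cv2.connectedComponentsWithStats((m&(z>a)&(z<b)).astype(np.uint8))
    for i in range(1,k):
        if s[i,4]<50: continue
        Q=P[l==i];print(n,s[i],Q.mean(0).round(1),np.round(cv2.minAreaRect(Q[:,:2].astype(np.float32)),1) if 0 else cv2.minAreaRect(Q[:,:2].astype(np.float32)))
E
```

```text
bar [ 308  120   17  137 2121] [462.8 184.3 101.1] ((462.1932067871094, 180.63319396972656), (130.0502471923828, 14.252067565917969), 83.9996566772461)
ear [ 277   66   79  204 3978] [464.6 205.8  49.2] ((462.4810791015625, 184.03561401367188), (230.8284454345703, 81.00574493408203), 83.75553131103516)
```

```bash
python3 -m pendant '[{"linear":[1,1,-15]},{"linear":[1,1,-35]},{"linear":[1,1,-55]},{"linear":[1,1,-75]},{"linear":[1,1,-90]},{"linear":[1,1,-100]},{"linear":[1,1,-104]},{"linear":[1,1,-104]},{"linear":[1,1,-104]}]' || python3 -m pendant '[{"linear":[1,1,-15],"twist":0},{"linear":[1,1,-35],"twist":0},{"linear":[1,1,-55],"twist":0},{"linear":[1,1,-75],"twist":0},{"linear":[1,1,-90],"twist":0},{"linear":[1,1,-100],"twist":0},{"linear":[1,1,-104],"twist":0},{"linear":[1,1,-104],"twist":0}]'
```

```text
time: 3.8
tool_pos: [462.0, 180.6, 76.1]
tcp_rot: [3.142, -0.0, -0.11]
contact_force: [0.2, 0.2, 0.1]
grip_width: 91.9schema error: expected keys linear, twist
```

```bash
python3 -m pendant '[{"linear":[0,0,0],"twist":0},{"linear":[0,0,0],"twist":0},{"linear":[0,0,0],"twist":0},{"linear":[0,0,0],"twist":0},{"linear":[0,0,0],"twist":0},{"linear":[0,0,0],"twist":0},{"linear":[0,0,0],"twist":0},{"linear":[0,0,0],"twist":0}]' 255
```

```text
time: 4.8
tool_pos: [462.0, 180.6, 76.1]
tcp_rot: [3.142, -0.0, -0.11]
contact_force: [-0.0, 0.3, -0.3]
grip_width: 16.0
```

```bash
python3 -m pendant '[{"linear":[0,0,0],"twist":0},{"linear":[0,0,0],"twist":0},{"linear":[0,0,4],"twist":0},{"linear":[0,0,12],"twist":0},{"linear":[0,0,22],"twist":0},{"linear":[0,0,30],"twist":0},{"linear":[0,0,30],"twist":0},{"linear":[0,0,30],"twist":0}]'
```

```text
time: 5.8
tool_pos: [461.8, 180.5, 106.0]
tcp_rot: [3.141, 0.0, -0.11]
contact_force: [0.1, -0.8, -0.3]
grip_width: 0.3
```

The gripper shut on nothing (0.3 mm), so I look.

```bash
python3 - <<'E'
from h import *
d=cap('wrist');s=cap('side');t=cap('top')
im=np.hstack([cv2.resize(d['frame'][0:400,160:480],(400,500)),cv2.resize(s['frame'][90:240,170:290],(400,500))])
cv2.imwrite('pics/w2.png',im)
P=fcloud(d);z=P[...,2]
for n,Q,g in(('w',P,d['z_map']>0),('s',cloud(s),s['z_map']>0),('t',cloud(t),t['z_map']>0)):
    for a,b in((90,112),(44,56)):
        m=g&(Q[...,2]>a)&(Q[...,2]<b)&(abs(Q[...,0]-462)<60)&(abs(Q[...,1]-180)<130);R=Q[m]
        print(n,a,len(R),R.mean(0).round(1),cv2.minAreaRect(R[:,:2].astype(np.float32)))
print(bot.get_obs()['grip_width'])
E
```

```text
w 90 2274 [465.5 212.4 101.1] ((465.2258605957031, 209.9849853515625), (70.92493438720703, 14.128605842590332), 83.67674255371094)
w 44 4700 [469.1 247.9  49.3] ((461.9451904296875, 180.33050537109375), (239.1291046142578, 80.9612808227539), 83.6893310546875)
s 90 297 [457.5 157.   99.6] ((459.5362243652344, 168.9866485595703), (112.90155029296875, 14.151529312133789), 83.51715850830078)
s 44 898 [455.  146.3  48.4] ((460.86273193359375, 179.0257568359375), (242.90435791015625, 80.40602111816406), 83.76607513427734)
t 90 165 [457.6 139.6 102.7] ((457.9035949707031, 143.0429229736328), (53.916011810302734, 12.57530403137207), 82.69392395019531)
t 44 548 [454.3 101.3  51.1] ((455.1378173828125, 119.3206787109375), (112.4065170288086, 79.99047088623047), 83.1539306640625)
0.2887366975143955
```

View pics/w2.png

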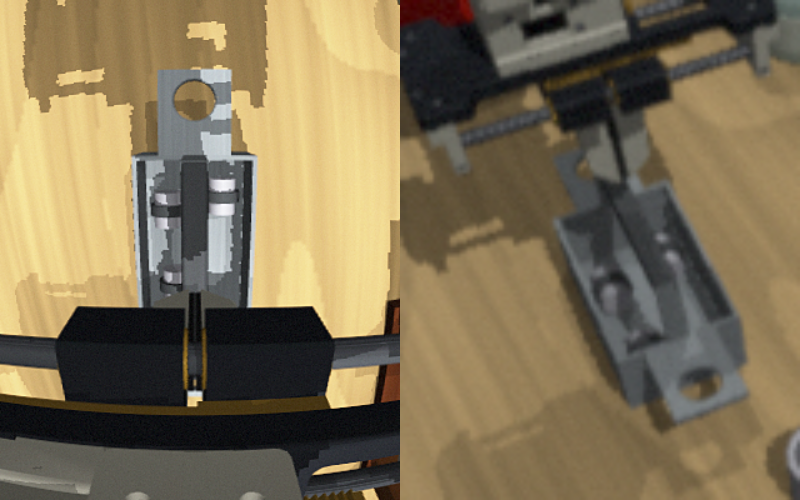

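The bin hasn't moved: the fingers were still closing when I lifted, or they slipped off. I'll regrip and watch the width.

```bash
python3 -m pendant '[{"linear":[0,0,0],"twist":0},{"linear":[0,0,0],"twist":0},{"linear":[0,0,0],"twist":0},{"linear":[0,0,0],"twist":0},{"linear":[0,0,0],"twist":0},{"linear":[0,0,0],"twist":0},{"linear":[0,0,-10],"twist":0},{"linear":[0,0,-22],"twist":0},{"linear":[0,0,-30],"twist":0},{"linear":[0,0,-31],"twist":0},{"linear":[0,0,-31],"twist":0}]' 0
python3 -m pendant '[{"linear":[0,0,0],"twist":0},{"linear":[0,0,0],"twist":0},{"linear":[0,0,0],"twist":0},{"linear":[0,0,0],"twist":0},{"linear":[0,0,0],"twist":0},{"linear":[0,0,0],"twist":0},{"linear":[0,0,0],"twist":0},{"linear":[0,0,0],"twist":0},{"linear":[0,0,0],"twist":0},{"linear":[0,0,0],"twist":0}]' 255
python3 -m pendant '[{"linear":[0,0,0],"twist":0},{"linear":[0,0,0],"twist":0},{"linear":[0,0,0],"twist":0},{"linear":[0,0,0],"twist":0}]'
```

```text
time: 7.32
tool_pos: [462.1, 180.6, 75.1]
tcp_rot: [3.142, -0.0, -0.11]
contact_force: [0.3, -0.5, -0.1]
grip_width: 92.0
time: 8.57
tool_pos: [462.0, 180.5, 75.1]
tcp_rot: [3.142, -0.0, -0.11]
contact_force: [-0.2, 0.2, 1.1]
grip_width: 0.8
time: 9.07
tool_pos: [462.0, 180.5, 75.1]
tcp_rot: [3.142, -0.0, -0.11]
contact_force: [-0.2, -0.4, -0.3]
grip_width: 0.6
```

It shut to 0.6 mm again, with the tips reported at bar height. The real tip position must be elsewhere, so I check that directly.

```bash
python3 - <<'E'
from h import *
d=cap('wrist');s=cap('side');t=cap('top')
im=np.hstack([cv2.resize(d['frame'][100:300,220:420],(400,400)),cv2.resize(s['frame'][90:240,170:290],(400,500))[:400]])
cv2.imwrite('pics/w3.png',im)
pickle.dump((d,s,t),open('c3.pkl','wb'))
P=cloud(s);m=(s['z_map']>0)&(abs(P[...,0]-462)<25)&(abs(P[...,1]-180)<80)&(P[...,2]>88)
for a in range(60,240,10):
    R=P[m&(P[...,2]>=a)&(P[...,2]<a+10)]
    if len(R)>4: print(a,len(R),R.min(0).round(),R.max(0).round())
def pr(d,X):
    c=d['R']@np.array(X,float)+d['t'];return np.round([d['fx']*c[0]/c[2]+d['cx'],d['fy']*c[1]/c[2]+d['cy']])
print('side px TCP',pr(s,[462,180.5,75]),'grasp',pr(s,[462,180.5,94]),'top',pr(t,[462,180.5,94]))
E
```

```text
80 9 [448. 114.  88.] [458. 151.  89.]
90 92 [447. 113.  90.] [467. 186. 100.]
100 126 [448. 116. 100.] [467. 178. 110.]
110 44 [443. 167. 111.] [474. 173. 120.]
120 68 [443. 167. 120.] [477. 192. 130.]
130 72 [442. 166. 130.] [478. 177. 140.]
140 74 [441. 166. 140.] [477. 180. 150.]
150 17 [446. 167. 150.] [478. 171. 160.]
170 47 [439. 140. 171.] [487. 181. 180.]
180 120 [437. 139. 180.] [487. 169. 190.]
190 259 [437. 140. 190.] [487. 162. 200.]
200 81 [437. 150. 200.] [487. 160. 210.]
210 149 [437. 151. 210.] [486. 182. 220.]
220 147 [437. 153. 220.] [476. 167. 230.]
230 92 [437. 155. 230.] [476. 167. 240.]
side px TCP [241. 161.] grasp [239. 155.] top [243. 268.]
```

View pics/w3.png

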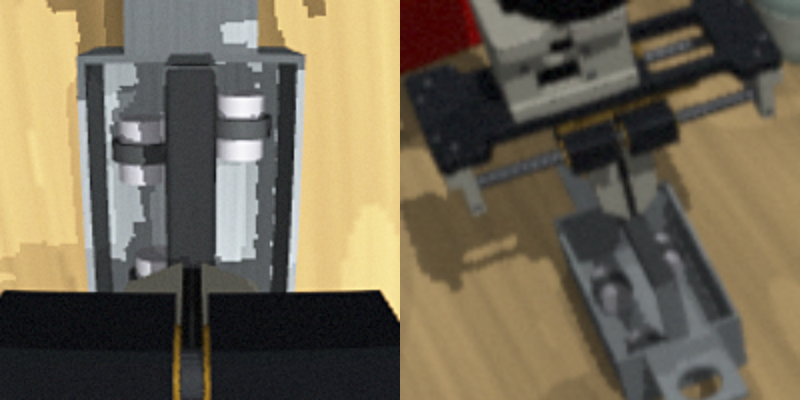

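```bash
python3 - <<'E'
from h import *
d,s,t=pickle.load(open('c3.pkl','rb'))
for n,P,g in(('side',cloud(s),s['z_map']>0),('wrist',fcloud(d),d['z_map']>0)):
  for a in range(56,176,6):
    m=g&(abs(P[...,0]-462)<32)&(P[...,1]>160)&(P[...,1]<200)&(P[...,2]>=a)&(P[...,2]<a+6)
    R=P[m]
    if len(R)>2: print(n,a,len(R),R.min(0).round()[:2],R.max(0).round()[:2])
c=s['frame'][135:185,215:265]
cv2.imwrite('pics/s4.png',np.hstack([cv2.resize(c,(400,400),interpolation=cv2.INTER_CUBIC),cv2.resize(cv2.convertScaleAbs(c,alpha=2.2),(400,400),interpolation=cv2.INTER_CUBIC)]))
E
```

```text
side 92 6 [453. 162.] [464. 186.]
side 98 38 [452. 160.] [467. 178.]
side 104 13 [454. 168.] [467. 173.]
side 110 21 [450. 167.] [473. 173.]
side 116 33 [443. 167.] [475. 173.]
side 122 47 [443. 167.] [477. 192.]
side 128 39 [443. 166.] [477. 185.]
side 134 44 [442. 167.] [478. 172.]
side 140 44 [441. 166.] [477. 180.]
side 146 42 [442. 166.] [478. 173.]
side 152 4 [463. 167.] [466. 169.]
side 170 6 [430. 176.] [464. 190.]
wrist 98 436 [457. 187.] [471. 200.]
wrist 104 59 [457. 189.] [471. 193.]
wrist 110 176 [451. 190.] [476. 193.]
wrist 116 323 [447. 189.] [480. 194.]
wrist 122 192 [447. 189.] [480. 194.]
wrist 128 76 [460. 190.] [468. 192.]
wrist 134 92 [460. 189.] [467. 193.]
wrist 140 68 [461. 189.] [466. 192.]
wrist 146 70 [459. 172.] [465. 191.]
wrist 152 74 [459. 172.] [464. 179.]
wrist 164 24 [459. 178.] [465. 184.]
```

View pics/s4.png

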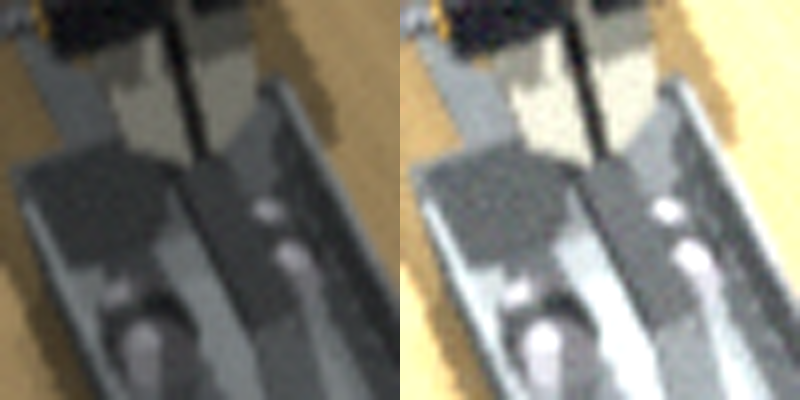

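The depth shows the real finger tips end at z≈104 while the reported TCP is 75. The carriage sits the same ~29 mm high, so the reported TCP lies about 29 mm beyond the real tips, with x and y correct. I'll open, go 29 mm lower and grip.

```bash
python3 -m pendant '[{"linear":[0,0,3],"twist":0},{"linear":[0,0,3],"twist":0},{"linear":[0,0,3],"twist":0},{"linear":[0,0,3],"twist":0},{"linear":[0,0,3],"twist":0},{"linear":[0,0,3],"twist":0},{"linear":[0,0,3],"twist":0},{"linear":[0,0,3],"twist":0},{"linear":[0,0,-6],"twist":0},{"linear":[0,0,-14],"twist":0},{"linear":[0,0,-21],"twist":0},{"linear":[0,0,-26],"twist":0},{"linear":[0,0,-29],"twist":0},{"linear":[0,0,-29],"twist":0}]' 0
python3 -m pendant '[{"linear":[0,0,0],"twist":0},{"linear":[0,0,0],"twist":0},{"linear":[0,0,0],"twist":0},{"linear":[0,0,0],"twist":0},{"linear":[0,0,0],"twist":0},{"linear":[0,0,0],"twist":0},{"linear":[0,0,0],"twist":0},{"linear":[0,0,0],"twist":0},{"linear":[0,0,0],"twist":0},{"linear":[0,0,0],"twist":0},{"linear":[0,0,0],"twist":0}]' 255
```

```text
time: 10.98
tool_pos: [461.9, 180.5, 46.0]
tcp_rot: [3.142, 0.0, -0.11]
contact_force: [0.2, -0.1, 0.4]
grip_width: 91.4
time: 12.35
tool_pos: [461.9, 180.5, 46.1]
tcp_rot: [3.142, 0.0, -0.11]
contact_force: [-0.5, -0.7, -0.6]
grip_width: 13.6
```

Gripped at 13.6 mm. Now a short lift to check.

```bash
python3 -m pendant '[{"linear":[0,0,3],"twist":0},{"linear":[0,0,10],"twist":0},{"linear":[0,0,20],"twist":0},{"linear":[0,0,35],"twist":0},{"linear":[0,0,50],"twist":0},{"linear":[0,0,60],"twist":0},{"linear":[0,0,60],"twist":0},{"linear":[0,0,60],"twist":0}]'
python3 - <<'E'
from h import *
d=cap('wrist');P=fcloud(d);z=P[...,2];v,u=np.indices(z.shape)
m=(d['z_map']>0)&(u>260)&(u<370)&(v>20)&(v<270)
for n,a,b in(('bar',150,175),('ear',100,118)):
    R=P[m&(z>a)&(z<b)];
    print(n,len(R),np.median(R[:,2]),cv2.minAreaRect(R[:,:2].astype(np.float32)),R[R[:,1]>250].mean(0) if n=='ear' else '',R[R[:,1]<140].mean(0) if n=='ear' else '')
print(bot.get_obs()['contact_force'],bot.get_obs()['moment'])
E
```

```text
time: 13.35
tool_pos: [461.6, 180.4, 105.8]
tcp_rot: [3.141, 0.001, -0.11]
contact_force: [-0.5, -0.4, -3.1]
grip_width: 13.6
bar 4903 160.89616054359496 ((459.08489990234375, 212.1474609375), (45.13072204589844, 64.61161804199219), 10.794766426086426)  
ear 6222 109.04126931282221 ((468.85284423828125, 233.01812744140625), (134.34910583496094, 74.7537841796875), 82.22010040283203) [471.58985014 273.56450615 109.00170237] [nan nan nan]
[-0.20946857 -0.09164991 -2.15074659] [-0.0185536  -0.1227256   0.01551419]<stdin>:6: RuntimeWarning: Mean of empty slice.
  ret = um.true_divide(
```

The bin is lifted and level, with the far ear at z 109. Now I raise it clear of the pins and carry it over the bay.

```bash
python3 -m pendant '[{"linear":[0,0,20],"twist":0},{"linear":[0,0,50],"twist":0},{"linear":[5,-4,85],"twist":1},{"linear":[18,-16,108],"twist":2},{"linear":[40,-36,115],"twist":3},{"linear":[66,-60,115],"twist":4},{"linear":[94,-86,115],"twist":5},{"linear":[122,-112,115],"twist":6},{"linear":[150,-138,115],"twist":6.2},{"linear":[176,-162,115],"twist":6.2},{"linear":[198,-182,115],"twist":6.2},{"linear":[213,-196,115],"twist":6.2},{"linear":[222,-204,115],"twist":6.2},{"linear":[224.5,-206.5,115],"twist":6.2},{"linear":[224.5,-206.5,115],"twist":6.2},{"linear":[224.5,-206.5,115],"twist":6.2},{"linear":[224.5,-206.5,115],"twist":6.2}]'
python3 - <<'E'
from h import *
s=cap('side','s5');t=cap('top','t5');pickle.dump((s,t),open('c5.pkl','wb'))
for n,d in(('side',s),('top',t)):
    P=cloud(d);g=(d['z_map']>0)&(abs(P[...,0]-686)<60)&(abs(P[...,1]+26)<140)
    hsv=cv2.cvtColor(d['frame'],cv2.COLOR_BGR2HSV);grey=hsv[...,1]<70
    zz=P[...,2]
    k,l,st,c=cv2.connectedComponentsWithStats((g&(zz>205)&(zz<235)).astype(np.uint8))
    for i in range(1,k):
        if st[i,4]>15:
            R=P[l==i];print(n,st[i,4],c[i].round(),R.mean(0).round(1),np.round(np.median(R[:,2]),1),R.min(0).round(),R.max(0).round(),cv2.minAreaRect(R[:,:2].astype(np.float32)))
cv2.imwrite('pics/st5.png',np.vstack([cv2.resize(s['frame'][40:290,230:550],(768,600))[::1]]))
E
```

```text
time: 15.52
tool_pos: [686.3, -25.4, 221.5]
tcp_rot: [-3.142, -0.0, -0.001]
contact_force: [0.1, 0.1, -3.2]
grip_width: 13.4
side 1803 [409. 146.] [670.6 -63.2 220.2] 222.8 [ 644. -147.  205.] [726.  93. 235.] ((684.9280395507812, -27.154296875), (82.3300552368164, 240.3210906982422), 0.35276421904563904)
side 34 [387. 106.] [707.   35.3 214. ] 213.6 [701.  34. 206.] [713.  37. 223.] ((707.0177612304688, 35.425968170166016), (2.3403308391571045, 11.57165813446045), 89.06008911132812)
side 85 [415. 124.] [722.2 -25.1 209.1] 209.0 [720. -53. 205.] [724.   4. 214.] ((721.8220825195312, -24.58858299255371), (3.195988655090332, 56.82010269165039), 0.6797792315483093)
top 86 [300. 119.] [724.2  25.9 219.3] 221.1 [714.  11. 205.] [728.  40. 228.] ((724.3292236328125, 26.74746322631836), (11.482969284057617, 30.31577491760254), 18.442373275756836)
top 20 [366. 122.] [700.5 -98.7 226. ] 226.5 [ 691. -101.  224.] [710. -96. 228.] ((700.3364868164062, -98.65437316894531), (2.2237491607666016, 18.42757797241211), 81.63378143310547)
top 27 [391. 132.] [ 674.5 -143.2  225.5] 225.6 [ 663. -145.  222.] [ 692. -140.  227.] ((677.2984008789062, -144.56698608398438), (4.591367721557617, 29.01568603515625), 81.07569122314453)
top 51 [266. 138.] [691.1  93.  226. ] 226.0 [665.  90. 223.] [709.  95. 229.] ((686.6585693359375, 94.02873992919922), (4.399601936340332, 44.10437774658203), 84.56906127929688)
```

View pics/st5.png

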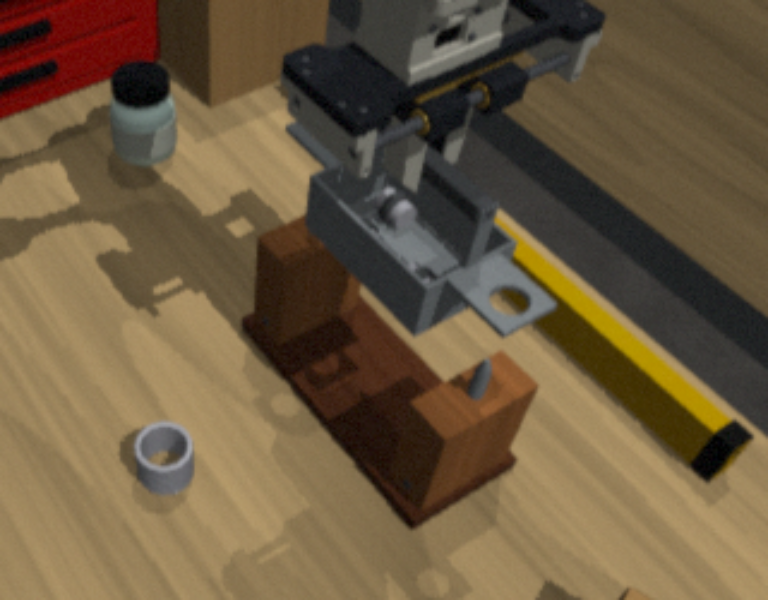

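The bin is centred on the bay: in the side view the bin rect is at (684.9,-27.2) and the uprights at (685.4,-27.8). I lower it in stages.

```bash
python3 -m pendant '[{"linear":[0,-0.5,-8],"twist":0},{"linear":[0,-0.5,-20],"twist":0},{"linear":[0,-0.5,-32],"twist":0},{"linear":[0,-0.5,-44],"twist":0},{"linear":[0,-0.5,-53],"twist":0},{"linear":[0,-0.5,-58],"twist":0},{"linear":[0,-0.5,-63],"twist":0},{"linear":[0,-0.5,-68],"twist":0},{"linear":[0,-0.5,-72],"twist":0},{"linear":[0,-0.5,-72],"twist":0}]'
python3 - <<'E'
from h import *
s=cap('side');w=cap('wrist')
im=np.hstack([cv2.resize(s['frame'][90:240,320:470],(400,400)),cv2.resize(w['frame'][0:300,170:470],(400,400))])
cv2.imwrite('pics/s6.png',im)
E
```

```text
time: 16.88
tool_pos: [686.3, -26.4, 148.8]
tcp_rot: [-3.141, 0.001, -0.002]
contact_force: [-0.2, 0.5, -2.9]
grip_width: 13.6
```

View pics/s6.png

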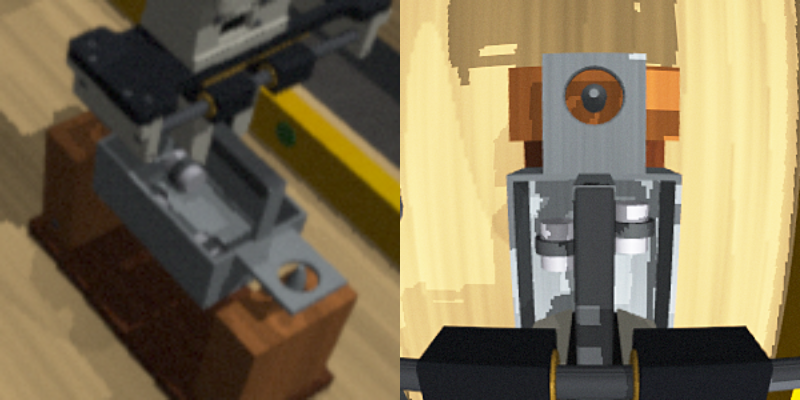

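In both views the pins are rising near the centres of the holes and there is no contact force. I'll lower the rest of the way gently.

```bash
python3 -m pendant '[{"linear":[0,0,-5],"twist":0},{"linear":[0,0,-11],"twist":0},{"linear":[0,0,-17],"twist":0},{"linear":[0,0,-21],"twist":0},{"linear":[0,0,-23],"twist":0},{"linear":[0,0,-24],"twist":0},{"linear":[0,0,-25],"twist":0},{"linear":[0,0,-25],"twist":0}]'
python3 -m pendant '[{"linear":[0,0,-0.5],"twist":0},{"linear":[0,0,-1],"twist":0},{"linear":[0,0,-1.5],"twist":0},{"linear":[0,0,-2],"twist":0},{"linear":[0,0,-2],"twist":0}]'
```

```text
time: 17.98
tool_pos: [686.5, -26.5, 124.2]
tcp_rot: [3.142, -0.0, -0.002]
contact_force: [-0.3, 0.1, -2.5]
grip_width: 13.6
time: 18.6
tool_pos: [686.5, -26.5, 122.1]
tcp_rot: [3.142, -0.0, -0.002]
contact_force: [0.2, -0.7, -3.5]
grip_width: 13.5
```

```bash
python3 -m pendant '[{"linear":[0,0,-0.4],"twist":0},{"linear":[0,0,-0.8],"twist":0},{"linear":[0,0,-1.2],"twist":0},{"linear":[0,0,-1.2],"twist":0}]'
python3 -m pendant '[{"linear":[0,0,-0.3],"twist":0},{"linear":[0,0,-0.6],"twist":0},{"linear":[0,0,-0.6],"twist":0}]'
```

```text
time: 19.1
tool_pos: [686.5, -26.5, 121.2]
tcp_rot: [3.142, -0.0, -0.002]
contact_force: [-1.6, -0.6, -0.9]
grip_width: 14.0
time: 19.48
tool_pos: [686.5, -26.5, 121.1]
tcp_rot: [3.141, -0.001, -0.002]
contact_force: [-3.6, -0.0, 4.8]
grip_width: 14.2
```

It is in contact: the force has gone from -3 to +5 N, so the bin's weight is on the uprights. I release, rise straight up and check.

```bash
python3 -m pendant '[{"linear":[0,0,0.3],"twist":0},{"linear":[0,0,0.3],"twist":0},{"linear":[0,0,0.3],"twist":0},{"linear":[0,0,0.3],"twist":0},{"linear":[0,0,0.3],"twist":0},{"linear":[0,0,0.3],"twist":0},{"linear":[0,0,0.3],"twist":0},{"linear":[0,0,0.3],"twist":0}]' 0
python3 -m pendant '[{"linear":[0,0,5],"twist":0},{"linear":[0,0,15],"twist":0},{"linear":[0,0,30],"twist":0},{"linear":[0,0,50],"twist":0},{"linear":[0,0,80],"twist":0},{"linear":[0,0,110],"twist":0},{"linear":[-40,0,130],"twist":0},{"linear":[-90,0,130],"twist":0},{"linear":[-140,0,130],"twist":0},{"linear":[-190,0,130],"twist":0},{"linear":[-220,0,130],"twist":0},{"linear":[-230,0,130],"twist":0},{"linear":[-230,0,130],"twist":0}]'
python3 - <<'E'
from h import *
s=cap('side');t=cap('top')
for n,d in(('side',s),('top',t)):
    P=cloud(d);z=P[...,2];hsv=cv2.cvtColor(d['frame'],cv2.COLOR_BGR2HSV)
    g=(d['z_map']>0)&(abs(P[...,0]-686)<60)&(abs(P[...,1]+26)<140)&(hsv[...,1]<90)
    for nm,m in(('bar',g&(z>162)&(abs(P[...,1]+26)<70)),('ear+',g&(z>112)&(z<133)&(P[...,1]>45)),('ear-',g&(z>112)&(z<133)&(P[...,1]<-98)),('pins',g&(z>135)&(abs(P[...,1]+26)>85))):
        R=P[m]
        if len(R)>5: print(n,nm,len(R),np.median(R,0).round(1),np.round(R[:,2].std(),1),np.round(cv2.minAreaRect(R[:,:2].astype(np.float32))[0],1))
    g=(d['z_map']>0)&(abs(P[...,0]-450)<70)&(abs(P[...,1]+233)<110)&(z>88)&(z<108);R=P[g]
    if len(R)>5:print(n,'short',cv2.minAreaRect(R[:,:2].astype(np.float32)))
cv2.imwrite('pics/f.png',np.hstack([cv2.resize(s['frame'][90:270,310:490],(400,400)),cv2.resize(t['frame'][80:240,250:410],(400,400))]))
E
```

```text
time: 20.48
tool_pos: [686.5, -26.4, 120.6]
tcp_rot: [-3.142, -0.0, -0.002]
contact_force: [-0.6, -0.0, -0.6]
grip_width: 88.6
time: 22.1
tool_pos: [457.1, -26.6, 251.6]
tcp_rot: [3.141, -0.002, -0.002]
contact_force: [-0.2, 0.2, 0.1]
grip_width: 91.8
side bar 676 [680.8 -34.8 174.3] 3.9 [684.7 -27.7]
side ear+ 275 [677.9  68.3 123. ] 2.1 [687.1  69.3]
side ear- 519 [ 681.  -125.4  123.2] 1.9 [ 678.6 -123.1]
side pins 128 [ 682.4 -125.   147.3] 6.7 [683.5 -28.6]
side short ((450.2508850097656, -234.96224975585938), (15.037456512451172, 80.1239013671875), 16.130046844482422)
top bar 533 [684.9 -26.2 177.1] 3.6 [686.9 -25.8]
top ear+ 402 [684.   66.9 125.5] 2.2 [687.1  70. ]
top ear- 381 [ 683.8 -119.2  125.6] 2.1 [ 686.2 -122. ]
top pins 70 [684.3 -25.2 151.6] 6.9 [686.6 -25.4]
top short ((453.8794250488281, -238.78057861328125), (13.958511352539062, 68.75933837890625), 16.001401901245117)
```

View pics/f.png

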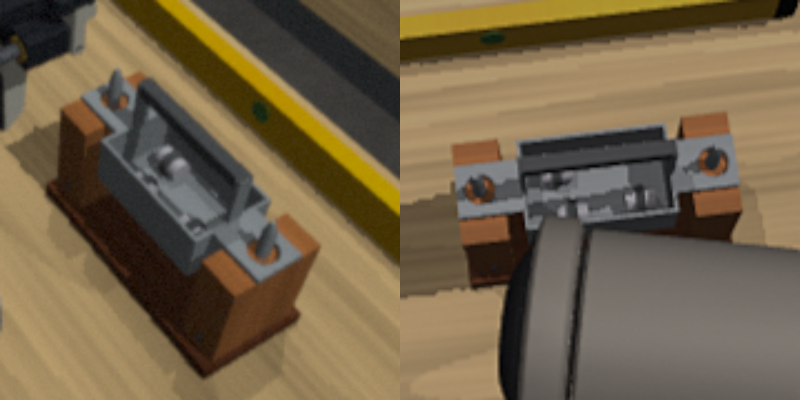

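The bin hangs with both pins through the holes. Both ears are level, with their tops at 123/123 mm (side) and 125.5/125.6 mm (top), so they rest flat. I hand the job in.

```bash
python3 -c "
from plant import bot
print(bot.get_obs()['dq'],bot.close_job())"
```

```text
the job is handed in; nothing more can be done
[-0.00110117  0.01311163  0.00029928  0.00160239 -0.00124185 -0.00054976] None
```

The long bin is hanging in the bay and the job is handed in, at about 22 s. I lowered it onto the pins until its weight came off the gripper, opened the gripper, and backed the arm well clear.

**Last checks:**
- **Seating:** Both pins stand up through the ear holes. Both ears rest flat, with tops level to about 0.2 mm (123.0/123.2 mm in the side view, 125.5/125.6 mm in the top view).
- **Short bin:** It stands where it was, within 1 mm in the side view. In the top view the arm partly hid it, so that reading (about 6 mm off) is not reliable.
- **Forces:** The wrist force stayed at or below about 5 N in every reading I took.

**Disagreement with the description:**
- **Tool point:** The real fingertips were about 29 mm higher than the reported TCP.
- **Effect:** My first two grips closed on nothing, without moving the bin. I confirmed the offset from the depth images, went 29 mm lower, and the third grip held the bar at 13.6 mm.
- **Camera heights:** The side and top cameras differ by about 2.5 mm in height, roughly what the stated calibration allows.

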